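# Clear the fixture and hold the offset lever over its stud

### The job

At the motor-repair bench, use the scraper block to wipe the three loose metal chips off the fixture plate into its pan, without touching the chips with the fingers, and stand the scraper back upright on the bench, clear of the fixture. Then pick up the cast offset lever at its balance point and hold it level over the fixture, hub bore centred above the stud, its arm in line with the plate and its foot above the plate's clear end, a few centimetres clear of the stud tip. Finish while still holding it there, still and level, and leave the other things on the bench where they are.

Things in the scene. Friction and masses are not known exactly. Their poses are not given: they have to be found in the camera images.
- fixture: steel fixture fixed to the bench. Flat plate 200 (x) x 120 (y) mm, top 30 mm above the bench. Origin: centre of the plate's underside; +x from the stud end to the clear end (roughly away from the robot), +y towards the chip pan, z up. The stud (14 mm dia., 18 mm tall) stands on the plate at x = -70 mm, y = 0. The chips start on the plate, centres within x -5 to 65, y -20 to 30 mm
- pan (a point): centre of the floor of the open chip pan along the plate's +y edge, at (0, 92, 4) mm in the fixture's frame. The pan is 200 mm long (x), y from 60 to 125 mm, floor 4 mm above the bench, 3 mm walls 20 mm high on its three outer sides; the plate's edge is the fourth side
- stud_tip (a point): centre of the stud's top, at (-70, 0, 48) mm in the fixture's frame
- foot_spot (a point): point on the plate's top at (60, 0, 30) mm in the fixture's frame, over which the lever's foot belongs
- lever: dark cast offset lever, about 0.65 kg, lying on its hub and foot. Origin: centre of the hub's underside; +x along the arm from hub to foot, z up. Hub: 44 mm dia., 32 mm high, 18 mm through bore. Arm: straight bar 16 mm wide (y), from z = 12 to 30 mm, clear between x = 22 and 115 mm. Foot: 30 mm dia., 30 mm high, at x = 130 mm. Balance point: 46 mm from the hub's centre
- balance (a point): the lever's centre of mass: on the arm's centre line, 46 mm from the hub's centre towards the foot, 17 mm above the lever's underside; axes as the lever's
- hub_bore (a point): centre of the hub bore at the lever's underside (the lever's origin)
- foot (a point): centre of the foot's underside, 130 mm along the arm from the hub bore
- scraper: scraper block standing on the bench, about 0.16 kg: black rubber foot 110 (x) x 26 (y) x 14 mm high, carrying a wooden grip 80 (x) x 18 (y) mm that rises from 14 to 60 mm. Origin: centre of the underside; x along its length, z up
- chip1: loose bent metal chip, 20 x 12 x 10 mm, about 12 g, lying on the plate. Origin: centre of its underside
- chip2: a second chip, same shape
- chip3: a third chip, same shape
- bearing: bystander: bearing ring, 42 mm dia., 14 mm high; leave it
- screwdriver: bystander: screwdriver lying on the bench; leave it
- wrench: bystander: wrench lying on the bench; leave it
- link: bystander: straight link bar, 164 mm long, about 20 mm high, with two equal small ends and no hub; not the lever; leave it
- can: bystander: spray can, 60 mm dia., 190 mm tall; leave it
Mind the look-alikes: they are no part of the job. Of the things that look like the scraper, the largest one is meant.

How it is judged:
By the outcome, as a careful person would: the job done as asked, in the order asked, and still so for the second after the job is handed in, while the arm keeps its last pose, push and grip.
It also fails if it takes over 70 s, if anything falls off the work surface, if the arm or the gripper's body presses on something with over 40 N, if the wrist force passes 120 N, or if a joint passes its speed limit or range.

### The arm

A 6-joint arm with a two-finger parallel gripper is mounted at the origin on the work surface. World frame = base frame: x ahead of the robot, y to its left, z up, the work surface at z = 0. Lengths are in m, angles in rad, forces in N, time in s.
With the tool pointing down it reaches from about 0.275 to 0.825 m from the base axis. Payload 4.9 kg.
Tool frame: the origin (TCP) lies on the centre line of the jaws, within the pads' length; the fingertips stand 8 mm ahead of it and the grasp point (between the pads) lies 11 mm behind it; z points along the fingers, y is the direction in which the jaws open and shut (so a half turn about z gives the same grasp; the last joint's range is limited). The gripper opens to 85 mm and grips with 20 to 120 N. Pads are 22 mm wide; open, the fingers measure 114 mm over their backs; the gripper's body (76 mm by 85 mm) begins 54 mm behind the grasp point. The pads swing forward as they close: fully open they stand 13 mm farther back than shut.
Start: joints at [-1.35, 0.326, -0.193, 1.052, 0, 1.437], TCP at [0.191, -0.516, 0.239] pointing down, gripper open.
Joint ranges: [-2.65, 2.65], [-0.97, 1.79], [-1.3, 1.35], [-1.93, 2.1], [-1.47, 1.37], [-3.14, 3.14]. Speed limits (rad/s): [2.57, 2.57, 3.14, 3.14, 3.14, 3.14].

### API

Orientations are given as a unit quaternion [w, x, y, z].
In Python, from cell import * gives the robot as it stands. The module is installed in compiled form; this text tells all that it offers.
- The arm moves only by the tool carry_out, never from a script. Its arguments are lists of equal length, an entry for each row: "twist": the turn, a rotation vector about the world's x, y, z in degrees, a list of three; "travel": the shift along the world's x, y, z in cm, a list of three; "claw": the opening, from 0 (shut) to 1 (fully open). In form: {"twist": [[rx, ry, rz], ...], "travel": [[x, y, z], ...], "claw": [claw, ...]}. A call has 1 to 5 rows; each row shifts and turns the pose as measured when the row begins; what a row does not reach is not made up. A row lasts 1/10 s, in which the tool goes at most 50 mm and 8.59 degrees, less where a joint would pass 70% of its speed; a pose out of reach is approached as far as the arm can. A call with a gripper value outside its range is refused whole. The fingers move at their own pace and stop on an object; "force" is the grip in N (left out, the last holds). Time passes only in rows, so rows that do not move let the fingers close. It gives the time, the measured TCP pose, the force and the opening at its end, in the units of the state.
- observe(): the state, without advancing time (a new reading comes with each control period).
- snapshot(name): name is "scene" or "top" or "wrist"; returns (picture, depth): 384x512x3 uint8, red, green, blue; 384x512 float32, m along the optical axis (not along the pixel's ray), 0 where there is no reading.
- camera_info(name): a dict with "K" (3x3 intrinsics, pixels), "world_to_cam" (4x4, takes a point from world to camera coordinates); the wrist camera has in their place "T_tool_cam" (4x4, takes a point from camera to tool coordinates, whose origin is the TCP and whose axes are the flange's). Camera axes: x right, y down, z forward; pixel columns grow to the right and rows downward; lengths in m; the calibration is good to about 2 mm. A picture is of the moment at which its call begins: read the wrist's pose just before it. camera_info takes no time and is no camera call.
- hand_in(): hands the job in, once; it reports no verdict.
The state is a dict: "time_s": time; "qpos": joint angles; "dq": joint speeds; "joint_torque": joint torques, N m; "tcp_pos": TCP position; "eef_rot": TCP orientation; "contact_force": force on the tool from outside, world axes, zero at the start; "torque": the same for the moment, N m; "gripper_width": finger opening in m.
Only numpy, scipy, OpenCV 4.12 (cv2) and the standard library are available. Lean on these libraries where they do the work, as an engineer would, in place of code of your own. Each camera call takes 0.05 s, during which the arm holds its last target. There are 200 camera calls.

## Working session

There is one attempt and no reset: what is moved stays moved. The work goes in short steps, Python scripts to look and compute and a tool call to move; the robot and the scene stay as the last step left them, time stands still between calls to the robot, and variables do not carry over. Pictures are saved under pics/ and viewed, about 8 in all and at most 12, crops included, and the job is handed in when it is done.

Besides the shell and the picture viewer there is one more tool, called after "Emit:" by a JSON object that holds its "fn" and its "kwargs". carry_out: Moves the arm, as the interface text tells. Its arguments: {"type":"object","properties":{"twist":{"type":"array"},"travel":{"type":"array"},"claw":{"type":"array"},"force":{"type":"number"}},"required":["twist","travel","claw"]}

```bash
mkdir -p pics; ls; cat > h.py <<'E'
from cell import *
import numpy as np, cv2
from scipy.spatial.transform import Rotation as R
def pose():
    s=observe(); q=s["eef_rot"]; T=np.eye(4); T[:3,:3]=R.from_quat([q[1],q[2],q[3],q[0]]).as_matrix(); T[:3,3]=s["tcp_pos"]; return T
def cam2world(name):
    c=camera_info(name)
    return np.array(c["K"]), (pose()@np.array(c["T_tool_cam"]) if name=="wrist" else np.linalg.inv(np.array(c["world_to_cam"])))
def shot(name,fn=None):
    K,T=cam2world(name); im,d=snapshot(name)
    if fn: cv2.imwrite("pics/"+fn,im[:,:,::-1]); np.savez("pics/"+fn[:-4]+".npz",im=im,d=d,K=K,T=T)
    return im,d,K,T
def cast(K,T,u,v,z):
    uv=np.stack([np.asarray(u,float),np.asarray(v,float),np.ones_like(np.asarray(u,float))])
    r=T[:3,:3]@np.linalg.inv(K)@uv.reshape(3,-1); o=T[:3,3:]
    return (o+r*((z-o[2])/r[2])).T
def cloud(d,K,T):
    v,u=np.mgrid[:d.shape[0],:d.shape[1]]
    p=np.linalg.inv(K)@np.stack([u.ravel()*d.ravel(),v.ravel()*d.ravel(),d.ravel()])
    return (T[:3,:3]@p+T[:3,3:]).T.reshape(*d.shape,3)
E
python3 - <<'E'
from h import *
a=shot("top","top1.png");b=shot("scene","sc1.png");
for n,x in (("top",a),("scene",b)): print(n,x[2].round(1).tolist(),x[3].round(3).tolist())
print(camera_info("wrist"));s=observe();print({k:np.round(v,3).tolist() for k,v in s.items()})
# joined
E
```

```text
pics
top [[413.6, 0.0, 257.4], [0.0, 413.6, 188.7], [0.0, 0.0, 1.0]] [[-0.005, -0.981, 0.194, 0.316], [-1.0, 0.006, 0.006, -0.001], [-0.008, -0.194, -0.981, 1.104], [0.0, 0.0, 0.0, 1.0]]
scene [[423.4, 0.0, 258.4], [0.0, 423.4, 189.2], [0.0, 0.0, 1.0]] [[-0.855, 0.323, -0.406, 0.968], [0.518, 0.498, -0.695, 0.737], [-0.022, -0.805, -0.593, 0.684], [0.0, 0.0, 0.0, 1.0]]
{'K': array([[319.77183752,   0.        , 255.10594466],
       [  0.        , 319.77183752, 192.63601395],
       [  0.        ,   0.        ,   1.        ]]), 'T_tool_cam': array([[ 4.41663010e-04, -9.59795492e-01, -2.80699873e-01,
         7.17993285e-02],
       [ 9.99999576e-01,  1.97115529e-04,  8.99438335e-04,
         1.03753722e-04],
       [-8.07946555e-04, -2.80700151e-01,  9.59795172e-01,
        -1.33575148e-01],
       [ 0.00000000e+00,  0.00000000e+00,  0.00000000e+00,
         1.00000000e+00]])}
{'time_s': 0.1, 'qpos': [-1.35, 0.327, -0.193, 1.052, 0.0, 1.437], 'dq': [-0.0, -0.001, 0.002, -0.001, 0.001, -0.001], 'joint_torque': [0.002, -44.424, 26.304, 0.008, -0.0, -0.0], 'tcp_pos': [0.191, -0.515, 0.239], 'eef_rot': [-0.001, 0.984, 0.176, -0.0], 'contact_force': [-0.087, -0.038, -0.551], 'torque': [0.046, 0.036, -0.079], 'gripper_width': 0.085}
```

View pics/top1.png

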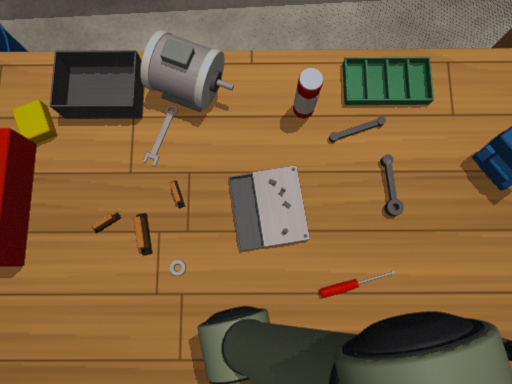

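View pics/sc1.png

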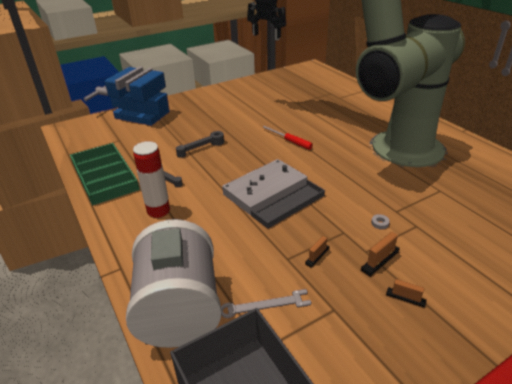

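The top view shows:
- **Fixture:** about (270,207), pan on its left, stud at (284,231). The chips are near (273,183), (281,191) and (288,205).
- **Scraper candidates:** (143,234), (177,194) and (106,222). The one at (143,234) is the largest.
- **Lever candidates:** (391,185), with one big hub at (395,207), is the lever. (357,130) has equal ends, so it is the link.

Next I measure them and make the confirming crop.

```bash
cat > m.py <<'E'
from h import *
def obj(P,roi,z0,z1):
    u0,v0,u1,v1=roi; p=P[v0:v1,u0:u1].reshape(-1,3); return p[(p[:,2]>z0)&(p[:,2]<z1)]
def rect(p): 
    (c,s,a)=cv2.minAreaRect((p[:,:2]*1000).astype(np.float32)); return np.round(c,1),np.round(s,1),round(a,1)
f=np.load("pics/top1.npz");P=cloud(f["d"],f["K"],f["T"])
print("bench",np.median(P[280:310,200:300,2]))
for n,roi in dict(A=(125,205,160,262),B=(165,175,192,213),C=(85,205,125,240)).items():
    p=obj(P,roi,.006,.12); t=p[p[:,2]>p[:,2].max()-.012]; print(n,len(p),"zmax",p[:,2].max().round(4),np.median(t[:,2]).round(4),"all",rect(p),"top",rect(t))
p=obj(P,(222,160,315,255),.022,.034);print("plate",np.median(p[:,2]),rect(p))
p=obj(P,(222,160,315,255),.0355,.07)
m=((P[160:255,222:315,2]>.034)).astype(np.uint8);n,l,st,c=cv2.connectedComponentsWithStats(m)
for i in range(1,n):
    q=P[160:255,222:315][l==i]; print("blob",c[i]+[222,160],st[i,4],q.mean(0).round(4),q[:,2].max().round(4))
p=obj(P,(375,145,412,222),.008,.06);print("lever",rect(p),np.percentile(p[:,2],[50,95]).round(4))
t=p[p[:,2]>.022]; x=t[:,0]; 
for lo in np.arange(x.min(),x.max(),.012):
    s=t[(x>=lo)&(x<lo+.012)]; 
    if len(s): print(lo.round(3),(lo+.006).round(3),"y",s[:,1].min().round(4),s[:,1].max().round(4),"z",np.median(s[:,2]).round(4))
im=cv2.imread("pics/top1.png")
cv2.imwrite("pics/crop1.png",np.hstack([cv2.resize(im[170:270,80:200],(480,400),interpolation=2),cv2.resize(im[110:230,330:420],(300,400),interpolation=2)]))
E
python3 m.py
```

```text
bench -0.00016693198081518812
A 533 zmax 0.0652 0.0594 all (array([420.4, 315.9]), array([123.5,  80.7]), 3.5) top (array([413.9, 307.3]), array([79.3, 18.5]), 10.8)
B 190 zmax 0.0476 0.0408 all (array([520.7, 222.5]), array([75.5, 18.2]), 19.9) top (array([520.1, 222.7]), array([55.2, 12.8]), 20.6)
C 247 zmax 0.0468 0.0402 all (array([436.4, 404. ]), array([33.9, 75.8]), 35.1) top (array([444.2, 409.2]), array([13.4, 54.4]), 31.9)
plate 0.029561284071982996 (array([480.4, -21.6]), array([200.5, 184.8]), 8.8)
blob [229. 164.] 1 [ 3.159e-01 -6.000e-04  1.104e+00] 1.104
blob [241. 164.] 1 [ 3.159e-01 -6.000e-04  1.104e+00] 1.104
blob [252. 164.] 1 [ 3.159e-01 -6.000e-04  1.104e+00] 1.104
blob [270. 166.] 1 [ 3.159e-01 -6.000e-04  1.104e+00] 1.104
blob [290. 168.] 1 [ 3.159e-01 -6.000e-04  1.104e+00] 1.104
blob [269. 173.] 1 [ 0.5691 -0.0246  0.0365] 0.0365
blob [284. 173.] 1 [ 0.5689 -0.0644  0.0359] 0.0359
blob [304. 173.] 1 [ 3.159e-01 -6.000e-04  1.104e+00] 1.104
blob [278. 175.] 1 [ 0.564  -0.0484  0.0344] 0.0344
blob [280. 174.] 1 [ 0.5666 -0.0538  0.0345] 0.0345
blob [262.5 177. 
[... 3891 characters left out ...]
0e-04  1.104e+00] 1.104
blob [253. 248.] 1 [ 3.159e-01 -6.000e-04  1.104e+00] 1.104
lever (array([ 539.5, -352.1]), array([165.4,  43. ]), 1.1) [0.0291 0.0338]
0.457 0.463 y -0.3709 -0.3362 z 0.0302
0.469 0.475 y -0.3742 -0.3325 z 0.0305
0.481 0.487 y -0.3747 -0.3328 z 0.0307
0.493 0.499 y -0.3664 -0.3405 z 0.03
0.505 0.511 y -0.3597 -0.3424 z 0.029
0.517 0.523 y -0.3577 -0.3421 z 0.0298
0.529 0.535 y -0.3562 -0.3413 z 0.0292
0.541 0.547 y -0.3567 -0.3396 z 0.029
0.553 0.559 y -0.3547 -0.3391 z 0.0289
0.565 0.571 y -0.3538 -0.3381 z 0.029
0.577 0.583 y -0.3539 -0.3371 z 0.0282
0.589 0.595 y -0.3541 -0.3318 z 0.0293
0.601 0.607 y -0.3578 -0.3293 z 0.0291
0.613 0.619 y -0.3553 -0.3306 z 0.0281
```

View pics/crop1.png

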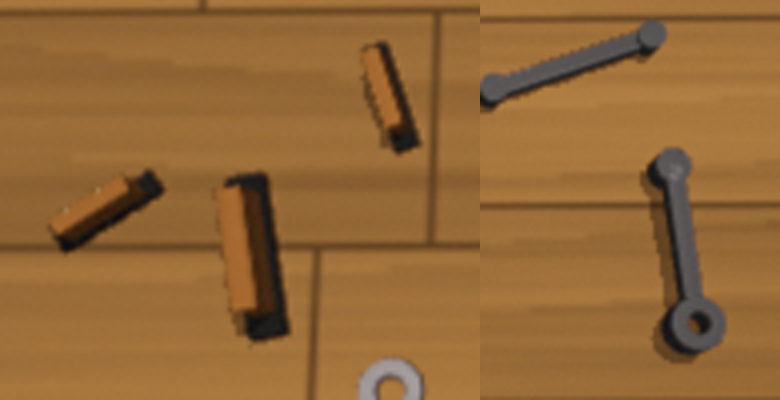

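The crop confirms the scraper: the wide block at crop (255,255). Its top stands at 59 mm, against about 40 mm for the two look-alikes. The lever is the single-hub piece, with its bore at crop (695,325). The fixture yaw is about 8.8° with its origin near (0.485,-0.054). The stud cross-check agrees to 1 mm. I'll move towards the scraper.

Emit:
{"fn": "carry_out", "kwargs": {"twist": [[0,0,-2],[0,0,-2],[0,0,-2],[0,0,-2],[0,0,-2]], "travel": [[3.5,3.5,0],[3.5,3.5,0],[3.5,3.5,0],[3.5,3.5,0],[3.5,3.5,0]], "claw": [1,1,1,1,1]}}

```text
time_s: 0.6
tcp_pos: [0.3647, -0.3396, 0.2362]
eef_rot: [-0.001, 0.997, 0.08, -0.001]
contact_force: [-0.0, -0.4, -0.7]
gripper_width: 0.0858
```

Emit:
{"fn": "carry_out", "kwargs": {"twist": [[0,0,0],[0,0,0],[0,0,0],[0,0,0],[0,0,0]], "travel": [[1,4.8,0],[1,4.8,0],[1,4.8,0],[1,4.8,0],[1,4.8,0]], "claw": [1,1,1,1,1]}}

```text
time_s: 1.1
tcp_pos: [0.4168, -0.095, 0.2347]
eef_rot: [-0.002, 0.997, 0.079, -0.0]
contact_force: [0.8, 0.4, 0.0]
gripper_width: 0.0854
```

```bash
python3 - <<'E'
from h import *
shot("wrist","w1.png")
E
```

Emit:
{"fn": "carry_out", "kwargs": {"twist": [[0,0,0],[0,0,0],[0,0,0],[0,0,0],[0,0,0]], "travel": [[0,5,0],[0,5,0],[0,5,0],[0,5,0],[0,5,0]], "claw": [1,1,1,1,1]}}

```text
time_s: 1.65
tcp_pos: [0.4171, 0.1505, 0.2343]
eef_rot: [-0.005, 0.996, 0.086, 0.0]
contact_force: [0.9, -0.5, 0.0]
gripper_width: 0.0854
```

Emit:
{"fn": "carry_out", "kwargs": {"twist": [[0,0,0],[0,0,0],[0,0,0],[0,0,0]], "travel": [[0,5,0],[0,5,0],[0,5,0],[0,0,0]], "claw": [1,1,1,1]}}

```text
time_s: 2.05
tcp_pos: [0.434, 0.2275, 0.2333]
eef_rot: [-0.037, 0.989, 0.143, -0.006]
contact_force: [-0.4, 0.1, 0.2]
gripper_width: 0.0855
```

```bash
python3 - <<'E'
from h import *
im,d,K,T=shot("wrist","w2.png")
cv2.imwrite("pics/w12.png",np.vstack([cv2.resize(cv2.imread("pics/w1.png"),(400,300)),cv2.resize(cv2.imread("pics/w2.png"),(400,300))]))
P=cloud(d,K,T);m=(P[...,2]>.05)&(P[...,2]<.066)&(abs(P[...,1]-.307)<.07)&(abs(P[...,0]-.414)<.09)
p=P[m]; print(len(p),cv2.minAreaRect((p[:,:2]*1000).astype(np.float32)),np.median(p[:,2]))
# pixel contour of the orange top cast on z=.06
f=np.load("pics/w1.npz");P=cloud(f["d"],f["K"],f["T"])
m=((P[...,2]>.024)&(P[...,2]<.034)).astype(np.uint8);n,l,st,c=cv2.connectedComponentsWithStats(m);i=1+np.argmax(st[1:,4]);q=P[l==i]
print("plate",st[i],cv2.minAreaRect((q[:,:2]*1000).astype(np.float32)),np.median(q[:,2]))
m=((P[...,2]>.0345)&(P[...,2]<.06)&(abs(P[...,0]-.485)<.12)&(abs(P[...,1]+.05)<.08)).astype(np.uint8);n,l,st,c=cv2.connectedComponentsWithStats(m)
for i in range(1,n):
    if st[i,4]>15: q=P[l==i];print(c[i].round(),st[i,4],(q[:,:2].min(0)+q[:,:2].max(0))/2,q[:,2].max())
E
```

```text
1462 ((414.7078857421875, 306.6669921875), (80.39417266845703, 18.664714813232422), 10.77863597869873) 0.05858343468935687
plate [  163     0   126   191 21837] ((479.55975341796875, -55.534759521484375), (187.25888061523438, 120.2623062133789), 8.790371894836426) 0.028904001697711013
[220.  29.] 95 [ 0.54461714 -0.04036017] 0.04054319011807467
[240.  53.] 78 [ 0.52691658 -0.06243175] 0.041052014284700566
[237.  92.] 65 [ 0.49095166 -0.06519878] 0.04044042544563653
[227. 166.] 159 [ 0.41727323 -0.06558658] 0.048268046015281285
```

View pics/w12.png

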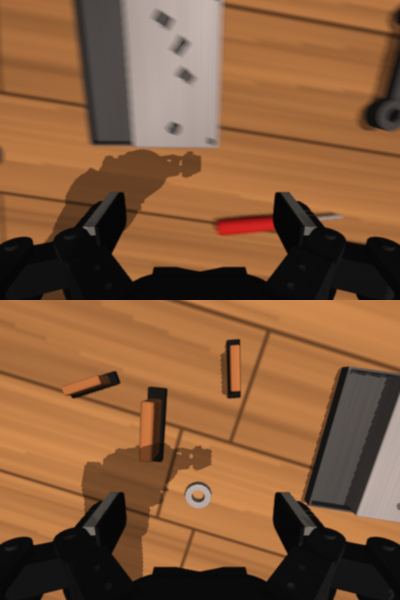

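The pictures show the fixture with its three chips and the stud in the first view, and the scraper with its two look-alikes in the second. The last rows fell short and the tool turned, so I'll check the joints.

```bash
python3 - <<'E'
from h import *
s=observe();print(np.round(s["qpos"],3),R.from_matrix(pose()[:3,:3]).as_euler("ZYX",degrees=True).round(2))
print(pose().round(3))
E
```

```text
[ 0.285  0.214 -0.365  0.995  0.074  3.14 ] [ 1.6440e+01  1.5000e-01 -1.7577e+02]
[[ 0.959  0.282 -0.023  0.433]
 [ 0.283 -0.957  0.07   0.226]
 [-0.003 -0.074 -0.997  0.233]
 [ 0.     0.     0.     1.   ]]
```

Joint 6 sits at its limit. A half turn gives the same grasp and puts q6 near 0 for the whole job.

Emit:
{"fn": "carry_out", "kwargs": {"twist": [[0,0,8.5],[-2,-0.6,8],[-2,-0.6,8],[0,0,8.5],[0,0,8.5]], "travel": [[0,0,0],[0,1,0],[0,1,0],[0,1,0],[0,1,0]], "claw": [1,1,1,1,1]}}

```text
time_s: 2.6
tcp_pos: [0.4317, 0.2607, 0.2317]
eef_rot: [0.008, 0.872, 0.49, -0.014]
contact_force: [0.4, -0.2, -0.2]
gripper_width: 0.0854
```

Emit:
{"fn": "carry_out", "kwargs": {"twist": [[0,0,8.5],[0,0,8.5],[0,0,8.5],[0,0,8.5],[0,0,8.5]], "travel": [[0,1,0],[0,1,0],[0,1,0],[0,1,0],[0,0,0]], "claw": [1,1,1,1,1]}}

```text
time_s: 3.1
tcp_pos: [0.4305, 0.2966, 0.2305]
eef_rot: [0.013, 0.631, 0.775, -0.013]
contact_force: [0.3, -0.2, 0.2]
gripper_width: 0.0852
```

Emit:
{"fn": "carry_out", "kwargs": {"twist": [[0,0,8.5],[0,0,8.5],[0,0,8.5],[0,0,8.5],[0,0,8.5]], "travel": [[0,0,-2],[0,0,-2],[0,0,-2],[0,0,-1],[0,0,0]], "claw": [1,1,1,1,1]}}

```text
time_s: 3.6
tcp_pos: [0.4298, 0.2904, 0.1579]
eef_rot: [0.017, 0.304, 0.952, -0.008]
contact_force: [-0.6, -0.1, 0.0]
gripper_width: 0.0854
```

Emit:
{"fn": "carry_out", "kwargs": {"twist": [[0,0,8.5],[0,0,8.5],[0,0,8.5],[0,0,8.5],[0,0,0]], "travel": [[0,0,0],[0,0,0],[0,0,0],[0,0,0],[0,0,0]], "claw": [1,1,1,1,1]}}

```text
time_s: 4.1
tcp_pos: [0.4278, 0.2828, 0.156]
eef_rot: [0.017, 0.01, 1.0, -0.007]
contact_force: [-0.3, 0.1, 1.1]
gripper_width: 0.0855
```

```bash
cat >> h.py <<'E'
def rep(x,y,z,yaw):
    T=pose(); s=observe(); g=T[:3,3]
    cur=np.degrees(np.arctan2(T[1,0],T[0,0])); tilt=np.cross(T[:3,2],[0,0,-1]); dy=(yaw-cur+90)%180-90
    print("q",np.round(s["qpos"],2),"t",s["time_s"],"yaw",cur.round(2),"w",s["gripper_width"],"F",np.round(s["contact_force"],1),"tau",np.round(s["torque"],2))
    print("tcp",g.round(4),"travel cm",((np.array([x,y,z])-g)*100).round(2),"twist",np.degrees(tilt).round(2)[:2],dy.round(2))
E
python3 -c "
from h import *
rep(.4147,.3067,.031,10.8)"
```

```text
q [ 0.46  0.32 -0.44  0.79 -0.03  0.48] t 4.1 yaw 178.89 w 0.08547981747515081 F [-0.3  0.1  1.1] tau [ 0.03  0.01 -0.02]
tcp [0.4278 0.2828 0.156 ] travel cm [ -1.31   2.39 -12.5 ] twist [0.79 1.9 ] 11.91
```

Emit:
{"fn": "carry_out", "kwargs": {"twist": [[0.8,1.9,6],[0,0,6],[0,0,0]], "travel": [[-0.7,1.2,-1],[-0.6,1.2,-2],[0,0,-2]], "claw": [0.55,0.55,0.55]}}

```text
time_s: 4.4
tcp_pos: [0.4168, 0.3057, 0.1077]
eef_rot: [0.002, -0.092, 0.996, 0.002]
contact_force: [0.4, -0.7, -1.0]
gripper_width: 0.0472
```

```bash
python3 - <<'E'
from h import *
rep(.4147,.3067,.031,10.8)
im,d,K,T=shot("wrist","w3.png");P=cloud(d,K,T);m=(P[...,2]>.05)&(P[...,2]<.066)&(abs(P[...,1]-.307)<.07)&(abs(P[...,0]-.414)<.09)
p=P[m]; print(len(p),cv2.minAreaRect((p[:,:2]*1000).astype(np.float32)),np.median(p[:,2]))
E
```

```text
q [ 0.49  0.39 -0.47  0.7   0.    0.31] t 4.4 yaw -169.49 w 0.04715947751379989 F [ 0.4 -0.7 -1. ] tau [-0.   -0.01 -0.01]
tcp [0.4168 0.3057 0.1077] travel cm [-0.21  0.1  -7.67] twist [-0.22  0.24] 0.29
3581 ((413.9683837890625, 307.4014587402344), (79.44649505615234, 17.979534149169922), 10.910221099853516) 0.05872337313134851
```

Emit:
{"fn": "carry_out", "kwargs": {"twist": [[0,0,0.3],[0,0,0],[0,0,0],[0,0,0]], "travel": [[-0.25,0.15,-2.5],[0,0,-2.5],[0,0,-1.8],[0,0,-0.7]], "claw": [0.55,0.55,0.55,0.55]}}

```text
time_s: 4.85
tcp_pos: [0.4134, 0.3034, 0.0287]
eef_rot: [0.0, -0.086, 0.996, -0.0]
contact_force: [0.2, -0.3, 0.5]
gripper_width: 0.0469
```

```bash
python3 -c "
from h import *
rep(.414,.3072,.031,10.9)"
```

```text
q [ 0.49  0.5  -0.54  0.52 -0.    0.32] t 4.85 yaw -170.13 w 0.046907053167077405 F [ 0.2 -0.3  0.5] tau [ 0.04  0.03 -0.05]
tcp [0.4134 0.3034 0.0287] travel cm [0.06 0.38 0.23] twist [0.04 0.06] 1.03
```

Emit:
{"fn": "carry_out", "kwargs": {"twist": [[0,0,1],[0,0,0],[0,0,0],[0,0,0],[0,0,0]], "travel": [[0,0.35,0.2],[0,0,0],[0,0,0],[0,0,0],[0,0,0]], "claw": [0.55,0.3,0,0,0], "force": 50}}

```text
time_s: 5.35
tcp_pos: [0.4148, 0.307, 0.0334]
eef_rot: [0.001, -0.093, 0.996, -0.0]
contact_force: [0.8, 0.2, -1.0]
gripper_width: 0.0176
```

Emit:
{"fn": "carry_out", "kwargs": {"twist": [[0,0,0],[0,0,0],[0,0,0]], "travel": [[0,0,0],[0,0,0.3],[0,0,0.5]], "claw": [0,0,0]}}

```text
time_s: 5.65
tcp_pos: [0.4144, 0.3068, 0.0419]
eef_rot: [0.001, -0.093, 0.996, -0.0]
contact_force: [-0.0, -0.2, -0.5]
gripper_width: 0.0174
```

```bash
python3 -c "
from h import *
rep(.414,.3072,.031,10.9)"
```

```text
q [ 0.49  0.49 -0.53  0.55 -0.    0.31] t 5.65 yaw -169.33 w 0.01743001033706947 F [-0.  -0.2 -0.5] tau [-0.01  0.02 -0.02]
tcp [0.4144 0.3068 0.0419] travel cm [-0.04  0.04 -1.09] twist [0.01 0.13] 0.23
```

Scraper gripped at 17.4 mm opening, with its sole 33 mm below the TCP. I'll carry it over the −y side of the plate.

Emit:
{"fn": "carry_out", "kwargs": {"twist": [[0,0,0],[0,0,0],[0,0,-1],[0,0,-1],[0,0,0]], "travel": [[0,0,3],[0,0,4],[1.2,-3,2],[1.2,-4,0],[1.2,-4.5,0]], "claw": [0,0,0,0,0]}}

```text
time_s: 6.15
tcp_pos: [0.4502, 0.193, 0.1376]
eef_rot: [0.002, -0.08, 0.997, 0.0]
contact_force: [1.2, -0.6, -1.1]
gripper_width: 0.0177
```

Emit:
{"fn": "carry_out", "kwargs": {"twist": [[0,0,0],[0,0,0],[0,0,0],[0,0,0],[0,0,0]], "travel": [[1.2,-4.5,0],[1.2,-4.5,0],[1.2,-4.5,0],[1.2,-4.5,0],[1.2,-4.5,0]], "claw": [0,0,0,0,0]}}

```text
time_s: 6.65
tcp_pos: [0.512, -0.0403, 0.1414]
eef_rot: [0.005, -0.082, 0.997, 0.0]
contact_force: [0.9, 0.6, -0.5]
gripper_width: 0.0177
```

Emit:
{"fn": "carry_out", "kwargs": {"twist": [[0,0,0],[0,0,0],[0,0,0]], "travel": [[1,-4,0],[0.3,-2,0],[0,0,0]], "claw": [0,0,0]}}

```text
time_s: 6.95
tcp_pos: [0.5271, -0.1095, 0.1429]
eef_rot: [0.007, -0.077, 0.997, -0.001]
contact_force: [-0.0, 0.1, -1.7]
gripper_width: 0.0178
```

```bash
python3 - <<'E'
from h import *
rep(.5224,-.0965,.0644,8.8)
shot("scene","sc2.png")
im,d,K,T=shot("wrist","w4.png")
cv2.imwrite("pics/v4.png",np.hstack([cv2.resize(cv2.imread("pics/sc2.png")[120:260,180:380],(400,280),interpolation=2),cv2.resize(im[:,:,::-1],(373,280))]))
E
```

```text
q [-0.34  0.38 -0.38  0.8   0.   -0.5 ] t 6.95 yaw -171.14 w 0.01780912973826544 F [-0.   0.1 -1.7] tau [-0.    0.01  0.  ]
tcp [ 0.5271 -0.1095  0.1429] travel cm [-0.47  1.3  -7.85] twist [0.07 0.8 ] -0.06
```

View pics/v4.png

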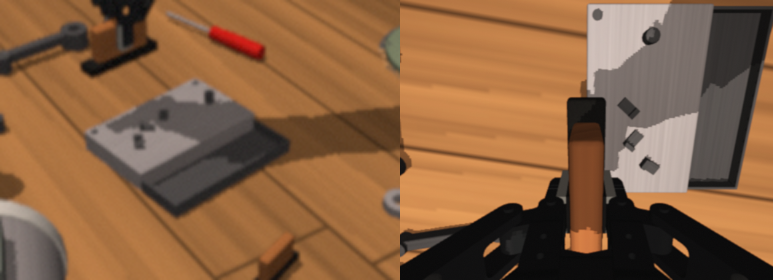

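The chips are untouched and the scraper hangs level beside the plate's −y edge. Lowering it.

Emit:
{"fn": "carry_out", "kwargs": {"twist": [[0,0.7,0],[0,0,0],[0,0,0],[0,0,0]], "travel": [[-0.3,1,-2.5],[-0.2,0.3,-2.5],[0,0,-1.8],[0,0,0]], "claw": [0,0,0,0]}}

```text
time_s: 7.45
tcp_pos: [0.5201, -0.0874, 0.0744]
eef_rot: [0.001, -0.082, 0.997, 0.001]
contact_force: [-0.1, -0.1, -2.6]
gripper_width: 0.0173
```

```bash
python3 -c "
from h import *
rep(.5224,-.0965,.0644,8.8)"
```

```text
q [-0.31  0.46 -0.47  0.64  0.   -0.47] t 7.45 yaw -170.58 w 0.017303003098462322 F [-0.1 -0.1 -2.6] tau [-0.02  0.06  0.02]
tcp [ 0.5201 -0.0874  0.0744] travel cm [ 0.23 -0.91 -1.  ] twist [-0.13  0.08] -0.62
```

Emit:
{"fn": "carry_out", "kwargs": {"twist": [[0,0,-0.5],[0,0,0],[0,0,0],[0,0,0],[0,0,0]], "travel": [[0.2,-0.9,0],[0,0,0],[0,0,-0.4],[0,0,-0.3],[0,0,-0.2]], "claw": [0,0,0,0,0]}}

```text
time_s: 7.95
tcp_pos: [0.5243, -0.0955, 0.0686]
eef_rot: [0.003, -0.079, 0.997, 0.0]
contact_force: [0.1, 0.1, -1.8]
gripper_width: 0.0173
```

Emit:
{"fn": "carry_out", "kwargs": {"twist": [[0,0,0]], "travel": [[0,0,-0.1]], "claw": [0]}}

```text
time_s: 8.05
tcp_pos: [0.5243, -0.0956, 0.0675]
eef_rot: [0.003, -0.079, 0.997, 0.0]
contact_force: [0.3, -0.5, -1.9]
gripper_width: 0.0175
```

```bash
python3 -c "
from h import *
rep(.5224,-.0965,.0644,8.8)"
```

```text
q [-0.32  0.47 -0.47  0.63  0.   -0.48] t 8.05 yaw -170.93 w 0.017461406252196783 F [ 0.3 -0.5 -1.9] tau [ 0.01 -0.   -0.  ]
tcp [ 0.5243 -0.0956  0.0675] travel cm [-0.19 -0.09 -0.31] twist [-0.06  0.34] -0.27
```

Emit:
{"fn": "carry_out", "kwargs": {"twist": [[0,0.3,0],[0,0,0]], "travel": [[-0.1,0,-0.15],[0,0,-0.1]], "claw": [0,0]}}

```text
time_s: 8.25
tcp_pos: [0.5233, -0.0957, 0.065]
eef_rot: [0.0, -0.079, 0.997, 0.001]
contact_force: [-0.0, -0.3, -1.7]
gripper_width: 0.0174
```

Emit:
{"fn": "carry_out", "kwargs": {"twist": [[0,0,0]], "travel": [[0,0,-0.1]], "claw": [0]}}

```text
time_s: 8.35
tcp_pos: [0.5233, -0.0957, 0.0639]
eef_rot: [0.0, -0.079, 0.997, 0.001]
contact_force: [0.2, -1.0, -1.3]
gripper_width: 0.0175
```

Emit:
{"fn": "carry_out", "kwargs": {"twist": [[0,0,0]], "travel": [[0,0,-0.1]], "claw": [0]}}

```text
time_s: 8.45
tcp_pos: [0.5232, -0.0957, 0.0627]
eef_rot: [0.0, -0.079, 0.997, 0.001]
contact_force: [-0.7, -0.3, -1.1]
gripper_width: 0.0175
```

Emit:
{"fn": "carry_out", "kwargs": {"twist": [[0,0,0]], "travel": [[0,0,-0.1]], "claw": [0]}}

```text
time_s: 8.55
tcp_pos: [0.5232, -0.0957, 0.062]
eef_rot: [0.0, -0.079, 0.997, 0.001]
contact_force: [-3.8, 0.8, 12.8]
gripper_width: 0.0177
```

Emit:
{"fn": "carry_out", "kwargs": {"twist": [[0,0,0]], "travel": [[0,0,-0.1]], "claw": [0]}}

```text
time_s: 8.65
tcp_pos: [0.5233, -0.0957, 0.062]
eef_rot: [0.0, -0.079, 0.997, 0.0]
contact_force: [-4.6, 2.2, 15.3]
gripper_width: 0.0172
```

Contact with the plate at TCP z = 0.062 (about 15 N). I'll lift 1 mm and wipe along the fixture's +y.

Emit:
{"fn": "carry_out", "kwargs": {"twist": [[0,0,0],[0,0,0],[0,0,0],[0,0,0],[0,0,0]], "travel": [[0,0,0.1],[-0.1,0.6,0],[-0.12,0.8,0],[-0.12,0.8,0],[-0.12,0.8,0]], "claw": [0,0,0,0,0]}}

```text
time_s: 9.15
tcp_pos: [0.5186, -0.0641, 0.0631]
eef_rot: [0.001, -0.078, 0.997, 0.0]
contact_force: [0.0, 0.0, -2.0]
gripper_width: 0.0175
```

```bash
python3 -c "
from h import *
rep(.5065,.011,.063,8.8)"
```

```text
q [-0.27  0.47 -0.49  0.61  0.   -0.42] t 9.15 yaw -171.02 w 0.017453004840230553 F [ 0.  0. -2.] tau [-0.02 -0.    0.01]
tcp [ 0.5186 -0.0641  0.0631] travel cm [-1.21  7.51 -0.01] twist [-0.05  0.08] -0.18
```

Emit:
{"fn": "carry_out", "kwargs": {"twist": [[0,0,0],[0,0,0],[0,0,0],[0,0,0],[0,0,0]], "travel": [[-0.13,0.8,0],[-0.13,0.8,0],[-0.13,0.8,0],[-0.13,0.8,0],[-0.13,0.8,0]], "claw": [0,0,0,0,0]}}

```text
time_s: 9.65
tcp_pos: [0.5109, -0.0196, 0.0628]
eef_rot: [0.0, -0.079, 0.997, 0.0]
contact_force: [0.4, 0.5, -2.3]
gripper_width: 0.0173
```

Emit:
{"fn": "carry_out", "kwargs": {"twist": [[0,0,0],[0,0,0],[0,0,0],[0,0,0],[0,0,0]], "travel": [[-0.13,0.8,0],[-0.13,0.8,0],[-0.13,0.8,0],[-0.13,0.8,0],[-0.12,0.5,0]], "claw": [0,0,0,0,0]}}

```text
time_s: 10.15
tcp_pos: [0.5039, 0.0213, 0.0629]
eef_rot: [0.0, -0.079, 0.997, 0.001]
contact_force: [0.4, -0.2, -1.5]
gripper_width: 0.017
```

```bash
python3 - <<'E'
from h import *
rep(.5065,.011,.063,8.8)
shot("scene","sc3.png");shot("top","top3.png")
im,d,K,T=shot("wrist","w5.png")
cv2.imwrite("pics/v5.png",np.hstack([cv2.resize(cv2.imread("pics/sc3.png")[150:240,210:340],(400,280),interpolation=2),cv2.resize(im[:,:,::-1],(373,280))]))
E
```

```text
q [-0.11  0.44 -0.54  0.59  0.   -0.26] t 10.15 yaw -170.9 w 0.016950528116872605 F [ 0.4 -0.2 -1.5] tau [0.01 0.01 0.02]
tcp [0.5039 0.0213 0.0629] travel cm [ 0.26 -1.03  0.01] twist [-0.09  0.03] -0.3
```

View pics/v5.png

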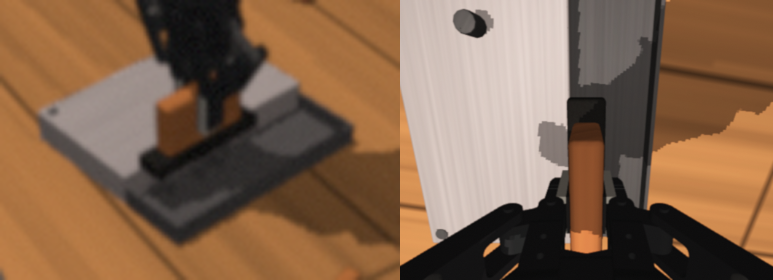

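The plate looks clear ahead of and behind the scraper. I'll lift it, look at the pan on the way, and take it back to its old place.

Emit:
{"fn": "carry_out", "kwargs": {"twist": [[0,0,0],[0,0,0],[0,0,0],[0,0,0],[0,0,0]], "travel": [[0,0,2],[0,0,4],[-1,3,3],[-1.5,4.5,0],[-1.5,4.5,0]], "claw": [0,0,0,0,0]}}

```text
time_s: 10.8
tcp_pos: [0.466, 0.1379, 0.1562]
eef_rot: [0.002, -0.072, 0.997, -0.0]
contact_force: [1.1, 0.0, -2.2]
gripper_width: 0.0176
```

Emit:
{"fn": "carry_out", "kwargs": {"twist": [[0,0,1],[0,0,1],[0,0,0],[0,0,0],[0,0,0]], "travel": [[-1.5,4.5,0],[-1.5,4.5,0],[-1.5,4,0],[0,1.5,0],[0,0,0]], "claw": [0,0,0,0,0]}}

```text
time_s: 11.3
tcp_pos: [0.419, 0.2915, 0.1581]
eef_rot: [0.004, -0.092, 0.996, 0.001]
contact_force: [0.4, -0.1, -2.0]
gripper_width: 0.0175
```

```bash
python3 - <<'E'
from h import *
rep(.4147,.305,.0345,10.8)
shot("scene","sc4.png");shot("top","top4.png")
cv2.imwrite("pics/v6.png",np.hstack([cv2.resize(cv2.imread("pics/sc4.png")[150:240,210:340],(400,280),interpolation=2),cv2.resize(cv2.imread("pics/top4.png")[155:260,220:325],(280,280),interpolation=2)]))
E
```

```text
q [ 0.46  0.32 -0.43  0.82 -0.    0.28] t 11.3 yaw -169.44 w 0.017521049201110767 F [ 0.4 -0.1 -2. ] tau [-0.04  0.07 -0.05]
tcp [0.419  0.2915 0.1581] travel cm [ -0.43   1.35 -12.36] twist [-0.14  0.5 ] 0.24
```

View pics/v6.png

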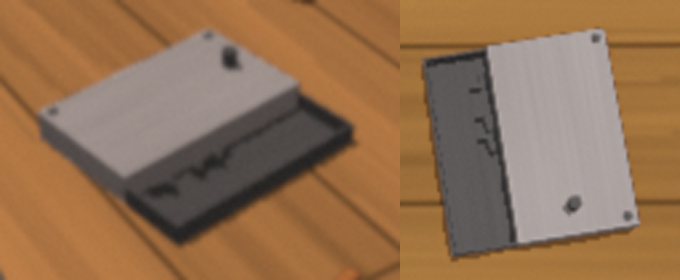

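All three chips lie in the pan (crop right, around (475,92), (480,122) and (485,145)). Now I'll stand the scraper.

Emit:
{"fn": "carry_out", "kwargs": {"twist": [[0,0.4,0],[0,0,0],[0,0,0],[0,0,0],[0,0,0]], "travel": [[-0.2,0.7,-3],[-0.2,0.4,-3.5],[0,0,-3],[0,0,-1.5],[0,0,0]], "claw": [0,0,0,0,0]}}

```text
time_s: 11.9
tcp_pos: [0.4187, 0.2941, 0.0457]
eef_rot: [0.002, -0.085, 0.996, -0.0]
contact_force: [-0.7, -0.3, -1.5]
gripper_width: 0.0174
```

```bash
python3 -c "
from h import *
rep(.4147,.305,.0335,10.8)"
```

```text
q [ 0.47  0.47 -0.54  0.55 -0.    0.3 ] t 11.9 yaw -170.24 w 0.01736876169172681 F [-0.7 -0.3 -1.5] tau [-0.    0.05 -0.04]
tcp [0.4187 0.2941 0.0457] travel cm [-0.4   1.09 -1.22] twist [-0.01  0.26] 1.04
```

Emit:
{"fn": "carry_out", "kwargs": {"twist": [[0,0.2,0.8],[0,0,0],[0,0,0],[0,0,0],[0,0,0]], "travel": [[-0.3,1,0],[0,0,-0.5],[0,0,-0.3],[0,0,-0.1],[0,0,-0.1]], "claw": [0,0,0,0,0]}}

```text
time_s: 12.4
tcp_pos: [0.4188, 0.3039, 0.0383]
eef_rot: [0.003, -0.091, 0.996, 0.001]
contact_force: [0.1, 0.3, -0.9]
gripper_width: 0.0173
```

Emit:
{"fn": "carry_out", "kwargs": {"twist": [[0,0,0]], "travel": [[0,0,-0.1]], "claw": [0]}}

```text
time_s: 12.5
tcp_pos: [0.4191, 0.3041, 0.0376]
eef_rot: [0.003, -0.091, 0.996, 0.001]
contact_force: [1.7, -0.4, -1.6]
gripper_width: 0.0174
```

Emit:
{"fn": "carry_out", "kwargs": {"twist": [[0,0,0]], "travel": [[0,0,-0.1]], "claw": [0]}}

```text
time_s: 12.6
tcp_pos: [0.4192, 0.3042, 0.0367]
eef_rot: [0.003, -0.091, 0.996, 0.001]
contact_force: [0.2, 0.3, -2.1]
gripper_width: 0.0172
```

Emit:
{"fn": "carry_out", "kwargs": {"twist": [[0,0.3,0],[0,0,0],[0,0,0]], "travel": [[0,0,-0.1],[0,0,-0.1],[0,0,-0.1]], "claw": [0,0,0]}}

```text
time_s: 12.9
tcp_pos: [0.4193, 0.3043, 0.0337]
eef_rot: [0.001, -0.091, 0.996, 0.001]
contact_force: [0.5, 0.8, -1.0]
gripper_width: 0.0172
```

Emit:
{"fn": "carry_out", "kwargs": {"twist": [[0,0,0]], "travel": [[0,0,-0.1]], "claw": [0]}}

```text
time_s: 13.0
tcp_pos: [0.4193, 0.3043, 0.0326]
eef_rot: [0.001, -0.091, 0.996, 0.001]
contact_force: [1.0, -0.2, -1.2]
gripper_width: 0.0174
```

Emit:
{"fn": "carry_out", "kwargs": {"twist": [[0,0,0]], "travel": [[0,0,-0.1]], "claw": [0]}}

```text
time_s: 13.1
tcp_pos: [0.4194, 0.3043, 0.032]
eef_rot: [0.001, -0.091, 0.996, 0.001]
contact_force: [-4.1, -1.1, 14.9]
gripper_width: 0.0176
```

Emit:
{"fn": "carry_out", "kwargs": {"twist": [[0,0,0]], "travel": [[0,0,-0.05]], "claw": [0]}}

```text
time_s: 13.2
tcp_pos: [0.4193, 0.3043, 0.032]
eef_rot: [0.001, -0.091, 0.996, 0.001]
contact_force: [-1.5, -1.5, 5.4]
gripper_width: 0.0173
```

Standing on the bench, so I release and lift.

Emit:
{"fn": "carry_out", "kwargs": {"twist": [[0,0,0],[0,0,0],[0,0,0],[0,0,0],[0,0,0]], "travel": [[0,0,0],[0,0,0],[0,0,0],[0,0,0.5],[0,0,2]], "claw": [0.5,0.5,0.5,0.5,0.5]}}

```text
time_s: 13.7
tcp_pos: [0.4181, 0.3036, 0.056]
eef_rot: [-0.001, -0.091, 0.996, 0.001]
contact_force: [0.7, -0.7, -0.3]
gripper_width: 0.0429
```

Emit:
{"fn": "carry_out", "kwargs": {"twist": [[0,0,0],[0,0,0],[0,0,0],[0,0,0],[0,0,0]], "travel": [[0,0,4],[0,0,5],[0,0,5],[0,-3,2],[0,-4.5,0]], "claw": [0.5,0.5,0.6,0.8,0.8]}}

```text
time_s: 14.2
tcp_pos: [0.4183, 0.2301, 0.2252]
eef_rot: [0.001, -0.094, 0.996, 0.001]
contact_force: [1.2, 0.1, 0.2]
gripper_width: 0.0682
```

```bash
python3 - <<'E'
from h import *
from m import obj,rect
import sys
rep(.52,-.35,.2,4.5)
im,d,K,T=shot("top","top5.png");P=cloud(d,K,T)
p=obj(P,(120,200,165,265),.05,.07);print("scraper",len(p),rect(p),np.median(p[:,2]))
E
```

```text
bench -0.00016693198081518812
A 533 zmax 0.0652 0.0594 all (array([420.4, 315.9]), array([123.5,  80.7]), 3.5) top (array([413.9, 307.3]), array([79.3, 18.5]), 10.8)
B 190 zmax 0.0476 0.0408 all (array([520.7, 222.5]), array([75.5, 18.2]), 19.9) top (array([520.1, 222.7]), array([55.2, 12.8]), 20.6)
C 247 zmax 0.0468 0.0402 all (array([436.4, 404. ]), array([33.9, 75.8]), 35.1) top (array([444.2, 409.2]), array([13.4, 54.4]), 31.9)
plate 0.029561284071982996 (array([480.4, -21.6]), array([200.5, 184.8]), 8.8)
blob [229. 164.] 1 [ 3.159e-01 -6.000e-04  1.104e+00] 1.104
blob [241. 164.] 1 [ 3.159e-01 -6.000e-04  1.104e+00] 1.104
blob [252. 164.] 1 [ 3.159e-01 -6.000e-04  1.104e+00] 1.104
blob [270. 166.] 1 [ 3.159e-01 -6.000e-04  1.104e+00] 1.104
blob [290. 168.] 1 [ 3.159e-01 -6.000e-04  1.104e+00] 1.104
blob [269. 173.] 1 [ 0.5691 -0.0246  0.0365] 0.0365
blob [284. 173.] 1 [ 0.5689 -0.0644  0.0359] 0.0359
blob [304. 173.] 1 [ 3.159e-01 -6.000e-04  1.104e+00] 1.104
blob [278. 175.] 1 [ 0.564  -0.0484  0.0344] 0.0344
blob [280. 174.] 1 [ 0.5666 -0.0538  0.0345] 0.0345
blob [262.5 177. 
[... 4178 characters left out ...]
9 y -0.3664 -0.3405 z 0.03
0.505 0.511 y -0.3597 -0.3424 z 0.029
0.517 0.523 y -0.3577 -0.3421 z 0.0298
0.529 0.535 y -0.3562 -0.3413 z 0.0292
0.541 0.547 y -0.3567 -0.3396 z 0.029
0.553 0.559 y -0.3547 -0.3391 z 0.0289
0.565 0.571 y -0.3538 -0.3381 z 0.029
0.577 0.583 y -0.3539 -0.3371 z 0.0282
0.589 0.595 y -0.3541 -0.3318 z 0.0293
0.601 0.607 y -0.3578 -0.3293 z 0.0291
0.613 0.619 y -0.3553 -0.3306 z 0.0281
q [ 0.35  0.2  -0.4   0.97  0.    0.16] t 14.2 yaw -169.17 w 0.06816091950047745 F [1.2 0.1 0.2] tau [ 0.   -0.12 -0.08]
tcp [0.4183 0.2301 0.2252] travel cm [ 10.17 -58.01  -2.52] twist [-0.16  0.14] -6.33
scraper 91 (array([394.5, 300.3]), array([29., 19.]), 10.5) 0.05886849163706831
```

The scraper top is still at 59 mm height, so it stands upright. On to the lever, with a stud measurement from above the fixture on the way.

Emit:
{"fn": "carry_out", "kwargs": {"twist": [[0,0,0],[0,0,0],[0,0,0],[0,0,0],[0,0,0]], "travel": [[1.7,-4.5,0],[1.7,-4.5,0],[1.7,-4.5,0],[1.7,-4.5,0],[1.7,-4.5,0]], "claw": [1,1,1,1,1]}}

```text
time_s: 14.75
tcp_pos: [0.5009, -0.002, 0.227]
eef_rot: [0.002, -0.096, 0.995, -0.0]
contact_force: [1.4, 0.4, -0.2]
gripper_width: 0.0854
```

Emit:
{"fn": "carry_out", "kwargs": {"twist": [[0,0,0],[0,0,0],[0,0,0]], "travel": [[1.7,-4.5,0],[0,0,0],[0,0,0]], "claw": [1,1,1]}}

```text
time_s: 15.05
tcp_pos: [0.5199, -0.055, 0.227]
eef_rot: [0.003, -0.091, 0.996, -0.001]
contact_force: [-0.3, 0.2, 0.2]
gripper_width: 0.0856
```

```bash
cat > fx.py <<'E'
from h import *
def fixture(f):
    P=cloud(f["d"],f["K"],f["T"])
    m=((P[...,2]>.024)&(P[...,2]<.034)).astype(np.uint8);n,l,st,c=cv2.connectedComponentsWithStats(m);i=1+np.argmax(st[1:,4]);q=P[l==i]
    print("plate",st[i],[np.round(v,1) for v in cv2.minAreaRect((q[:,:2]*1000).astype(np.float32))],np.median(q[:,2]))
    m=(P[...,2]>.044)&(P[...,2]<.055)&(abs(P[...,0]-.416)<.03)&(abs(P[...,1]+.064)<.03)
    q=P[m]; v,u=np.nonzero(m);print("stud top",len(q),u.mean(),v.mean(),np.median(q[:,2]),(cv2.minEnclosingCircle((q[:,:2]*1000).astype(np.float32))), cast(f["K"],f["T"],[u.mean()],[v.mean()],.0475))
E
python3 - <<'E'
from fx import *
rep(.58,-.35,.2,4.5)
shot("wrist","w6.png")
for n in ("w1","w6","top4"): print(n);fixture(np.load(f"pics/{n}.npz"))
E
```

```text
q [-0.25  0.28 -0.29  0.99 -0.   -0.43] t 15.05 yaw -169.6 w 0.08557889844254746 F [-0.3  0.2  0.2] tau [0.06 0.   0.05]
tcp [ 0.5199 -0.055   0.227 ] travel cm [  6.01 -29.5   -2.7 ] twist [0.1  0.35] -5.9
w1
plate [  163     0   126   191 21837] [array([479.6, -55.5]), array([187.3, 120.3]), np.float64(8.8)] 0.028904001697711013
stud top 134 227.00746268656715 166.59701492537314 0.04670949028442756 ((417.0938720703125, -65.44401550292969), 6.818904399871826) [[ 0.41769436 -0.06551911  0.0475    ]]
w6
plate [  204    28   126   200 22726] [array([485.6, -53.9]), array([199.9, 120.3]), np.float64(8.8)] 0.028887922778870506
stud top 187 265.89304812834223 61.101604278074866 0.046816959344303466 ((416.7171630859375, -64.59187316894531), 7.0170488357543945) [[ 0.41703112 -0.06468232  0.0475    ]]
top4
plate [ 253  165   57   82 3333] [array([485.6, -53.4]), array([200.8, 120. ]), np.float64(8.7)] 0.029666851110132564
stud top 22 284.95454545454544 230.4090909090909 0.047440753239285316 ((415.7698669433594, -63.7392578125), 6.422125816345215) [[ 0.41573305 -0.06345548  0.0475    ]]
```

Emit:
{"fn": "carry_out", "kwargs": {"twist": [[0,0,-2],[0,0,-2],[0,0,-2],[0,0,0],[0,0,0]], "travel": [[1,-4.5,0],[1,-4.5,0],[1,-4.5,0],[1,-4.5,0],[1,-4.5,0]], "claw": [1,1,1,1,1]}}

```text
time_s: 15.6
tcp_pos: [0.5699, -0.272, 0.2282]
eef_rot: [0.002, -0.047, 0.999, 0.001]
contact_force: [0.7, 1.0, 0.4]
gripper_width: 0.0855
```

Emit:
{"fn": "carry_out", "kwargs": {"twist": [[0,0,0],[0,0,0],[0,0,0]], "travel": [[1,-4,0],[0,0,0],[0,0,0]], "claw": [1,1,1]}}

```text
time_s: 15.9
tcp_pos: [0.5814, -0.3139, 0.227]
eef_rot: [0.002, -0.047, 0.999, 0.001]
contact_force: [-0.2, 0.7, -0.3]
gripper_width: 0.0854
```

```bash
cat > lv.py <<'E'
from h import *
def lever(f):
    P=cloud(f["d"],f["K"],f["T"])
    m=((P[...,2]>.02)&(P[...,2]<.042)&(abs(P[...,0]-.54)<.12)&(abs(P[...,1]+.35)<.05))
    n,l,st,c=cv2.connectedComponentsWithStats(m.astype(np.uint8));i=1+np.argmax(st[1:,4]); q=P[l==i]
    e=np.array([.6045,-.3435]); h=np.array([.4785,-.3535])
    for k in range(8):
        a=(e-h)/np.linalg.norm(e-h); b=np.array([-a[1],a[0]]); s=(q[:,:2]-h)@a; t=(q[:,:2]-h)@b
        A=(s>.03)&(s<.105); 
        # arm centre line from edge midpoints
        bins=[(s[A&(s>x)&(s<x+.015)].mean(),(np.percentile(t[A&(s>x)&(s<x+.015)],3)+np.percentile(t[A&(s>x)&(s<x+.015)],97))/2) for x in np.arange(.03,.1,.015) if (A&(s>x)&(s<x+.015)).sum()>5]
        pf=np.polyfit(*np.array(bins).T,1); a=a+b*pf[0]; a/=np.linalg.norm(a); h=h+b*pf[1]; b=np.array([-a[1],a[0]])
        s=(q[:,:2]-h)@a; h=h+a*(np.percentile(s,.3)+.022-0); e=h+a*.13
    s=(q[:,:2]-h)@a
    H=q[s<.018]; print("lever n",len(q),"hub",h.round(4),"yaw",np.degrees(np.arctan2(a[1],a[0])).round(2),"len",(s.max()).round(4),"z hub/arm",np.median(H[:,2]).round(4),np.median(q[(s>.03)&(s<.1),2]).round(4),"hubcircle",cv2.minEnclosingCircle((H[:,:2]*1000).astype(np.float32)))
    print("balance",(h+a*.046).round(4), "arm width",np.ptp(((q[:,:2]-h)@b)[(s>.04)&(s<.1)]).round(4))
E
python3 - <<'E'
from lv import *
rep(.58,-.35,.2,4.5)
shot("wrist","w7.png")
for n in ("top1","w7"): print(n);lever(np.load(f"pics/{n}.npz"))
E
```

```text
q [-0.61  0.54  0.11  1.14  0.   -0.7 ] t 15.9 yaw -174.59 w 0.08541041441412123 F [-0.2  0.7 -0.3] tau [0.03 0.01 0.02]
tcp [ 0.5814 -0.3139  0.227 ] travel cm [-0.14 -3.61 -2.7 ] twist [-0.08  0.24] -0.91
top1
lever n 553 hub [ 0.4793 -0.3538] yaw 4.97 len 0.143 z hub/arm 0.0305 0.029 hubcircle ((477.7924499511719, -354.9775695800781), 22.889854431152344)
balance [ 0.5251 -0.3498] arm width 0.0173
w7
lever n 3542 hub [ 0.4814 -0.3547] yaw 4.87 len 0.1426 z hub/arm 0.0308 0.0288 hubcircle ((479.7226257324219, -354.86883544921875), 21.93948745727539)
balance [ 0.5272 -0.3508] arm width 0.0161
```

View pics/w7.png

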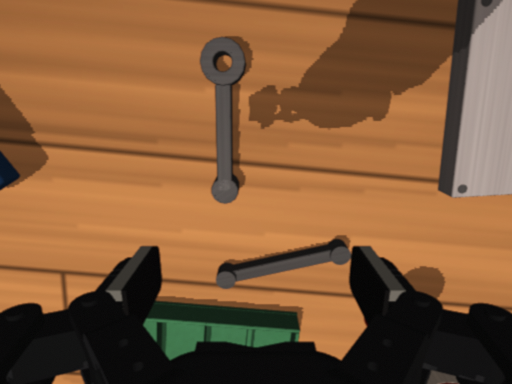

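The lever shows clearly at hub (222,62) and foot (225,189), yaw about 4.9°; the straight link below it at (283,264) stays alone. The plate yaw of 8.8° agrees in three views. I move over the balance point and look from close by.

Emit:
{"fn": "carry_out", "kwargs": {"twist": [[0,0,-0.4],[0,0,0],[0,0,0],[0,0,0],[0,0,0]], "travel": [[-2.5,-1.5,-3],[-2,-1.5,-3],[-1,-0.7,-3],[0,0,-1],[0,0,0]], "claw": [1,1,1,1,1]}}

```text
time_s: 16.45
tcp_pos: [0.5273, -0.3405, 0.1278]
eef_rot: [0.004, -0.051, 0.999, 0.0]
contact_force: [0.6, -0.1, 0.3]
gripper_width: 0.0852
```

```bash
python3 - <<'E'
from lv import *
rep(.5258,-.3508,.014,4.9)
f=shot("wrist","w8.png")
lever(np.load("pics/w8.npz"))
E
```

```text
q [-0.69  0.55 -0.14  0.88  0.01 -0.79] t 16.45 yaw -174.21 w 0.08521134923516377 F [ 0.6 -0.1  0.3] tau [ 0. -0.  0.]
tcp [ 0.5273 -0.3405  0.1278] travel cm [ -0.15  -1.03 -11.38] twist [-0.05  0.43] -0.89
lever n 5687 hub [ 0.4809 -0.3545] yaw 4.61 len 0.1424 z hub/arm 0.0309 0.0289 hubcircle ((479.5881042480469, -354.9114990234375), 21.91883659362793)
balance [ 0.5268 -0.3508] arm width 0.0154
```

Emit:
{"fn": "carry_out", "kwargs": {"twist": [[0,0.4,-0.9],[0,0,0],[0,0,0],[0,0,0],[0,0,0]], "travel": [[-0.2,-1,-2],[0,0,-3],[0,0,-3],[0,0,-0.8],[0,0,0]], "claw": [1,1,0.8,0.7,0.7]}}

```text
time_s: 17.0
tcp_pos: [0.5328, -0.3526, 0.0428]
eef_rot: [0.005, -0.044, 0.999, -0.004]
contact_force: [-0.2, 0.6, -0.3]
gripper_width: 0.0595
```

```bash
python3 - <<'E'
from lv import *
rep(.5255,-.351,.014,4.75)
E
```

```text
q [-0.7   0.66 -0.19  0.71  0.   -0.79] t 17.0 yaw -174.9 w 0.05950194742159415 F [-0.2  0.6 -0.3] tau [-0.    0.01  0.04]
tcp [ 0.5328 -0.3526  0.0428] travel cm [-0.73  0.16 -2.88] twist [0.49 0.59] -0.35
```

Emit:
{"fn": "carry_out", "kwargs": {"twist": [[0.5,0.6,-0.3],[0,0,0],[0,0,0],[0,0,0]], "travel": [[-0.7,0.15,0],[0,0,-1],[0,0,-1],[0,0,0]], "claw": [0.7,0.7,0.7,0.7]}}

```text
time_s: 17.4
tcp_pos: [0.5278, -0.3529, 0.0253]
eef_rot: [0.002, -0.042, 0.999, -0.002]
contact_force: [-0.4, -0.0, -0.6]
gripper_width: 0.0596
```

```bash
python3 - <<'E'
from lv import *
rep(.5255,-.351,.014,4.75)
E
```

```text
q [-0.71  0.68 -0.21  0.68 -0.   -0.79] t 17.4 yaw -175.22 w 0.05955434459994605 F [-0.4 -0.  -0.6] tau [ 0.08  0.01 -0.03]
tcp [ 0.5278 -0.3529  0.0253] travel cm [-0.23  0.19 -1.13] twist [0.18 0.2 ] -0.03
```

Emit:
{"fn": "carry_out", "kwargs": {"twist": [[0.2,0.2,0],[0,0,0],[0,0,0],[0,0,0]], "travel": [[-0.25,0.2,-0.3],[0,0,-0.4],[0,0,-0.2],[0,0,0]], "claw": [0.7,0.7,0.7,0.7]}}

```text
time_s: 17.8
tcp_pos: [0.5254, -0.3511, 0.0162]
eef_rot: [0.0, -0.042, 0.999, -0.0]
contact_force: [-0.4, -0.9, -0.6]
gripper_width: 0.0596
```

```bash
python3 - <<'E'
from lv import *
rep(.5255,-.351,.014,4.75)
E
```

```text
q [-0.71  0.69 -0.22  0.67  0.   -0.79] t 17.8 yaw -175.23 w 0.059558618561053475 F [-0.4 -0.9 -0.6] tau [-0.04  0.   -0.02]
tcp [ 0.5254 -0.3511  0.0162] travel cm [ 0.01  0.01 -0.22] twist [0.01 0.03] -0.02
```

Spot on in x, y and yaw. I'll lower another 1.5 mm and grip.

Emit:
{"fn": "carry_out", "kwargs": {"twist": [[0,0,0],[0,0,0],[0,0,0],[0,0,0],[0,0,0]], "travel": [[0,0,-0.15],[0,0,0],[0,0,0],[0,0,0],[0,0,0]], "claw": [0.5,0.3,0,0,0], "force": 100}}

```text
time_s: 18.3
tcp_pos: [0.5257, -0.3514, 0.0151]
eef_rot: [0.001, -0.042, 0.999, -0.0]
contact_force: [0.7, -0.5, -1.2]
gripper_width: 0.0141
```

Emit:
{"fn": "carry_out", "kwargs": {"twist": [[0,0,0],[0,0,0],[0,0,0]], "travel": [[0,0,0],[0,0,0],[0,0,0]], "claw": [0,0,0]}}

```text
time_s: 18.6
tcp_pos: [0.5257, -0.3514, 0.0151]
eef_rot: [0.001, -0.042, 0.999, -0.0]
contact_force: [0.4, 0.3, 0.6]
gripper_width: 0.0141
```

```bash
python3 - <<'E'
from lv import *
rep(.5255,-.351,.014,4.75)
E
```

```text
q [-0.71  0.69 -0.22  0.66  0.   -0.79] t 18.6 yaw -175.23 w 0.014059523775946874 F [0.4 0.3 0.6] tau [ 0.03  0.01 -0.01]
tcp [ 0.5257 -0.3514  0.0151] travel cm [-0.02  0.04 -0.11] twist [0.04 0.07] -0.02
```

Emit:
{"fn": "carry_out", "kwargs": {"twist": [[0,0,0],[0,0,0],[0,0,0]], "travel": [[0,0,0.4],[0,0,1],[0,0,0]], "claw": [0,0,0]}}

```text
time_s: 18.9
tcp_pos: [0.5237, -0.3496, 0.0276]
eef_rot: [-0.001, -0.042, 0.999, 0.002]
contact_force: [0.8, 0.1, -5.9]
gripper_width: 0.0143
```

```bash
python3 - <<'E'
from lv import *
rep(.5255,-.351,.014,4.75)
E
```

```text
q [-0.71  0.67 -0.21  0.69  0.   -0.79] t 18.9 yaw -175.23 w 0.0143067269147202 F [ 0.8  0.1 -5.9] tau [-0.07 -0.08 -0.01]
tcp [ 0.5237 -0.3496  0.0276] travel cm [ 0.18 -0.14 -1.36] twist [-0.18 -0.18] -0.02
```

Lever is lifted: the force reading is about the lever's weight and the moment about 0, so it is balanced. Rising and carrying it to the fixture.

Emit:
{"fn": "carry_out", "kwargs": {"twist": [[0,0,0],[0,0,0],[0,0,0],[0,0,1],[0,0,1]], "travel": [[0,0,2],[0,0,3.5],[0,0,3.5],[-0.6,3,1],[-0.8,4,0]], "claw": [0,0,0,0,0]}}

```text
time_s: 19.4
tcp_pos: [0.5082, -0.2812, 0.1286]
eef_rot: [-0.002, -0.057, 0.998, 0.002]
contact_force: [-0.2, 0.9, -5.8]
gripper_width: 0.0143
```

Emit:
{"fn": "carry_out", "kwargs": {"twist": [[0,0,1],[0,0,1],[0,0,0],[0,0,0],[0,0,0]], "travel": [[-0.8,4,0],[-0.8,4,0],[-0.8,4,0],[-0.8,4,0],[-0.6,3,0]], "claw": [0,0,0,0,0]}}

```text
time_s: 19.9
tcp_pos: [0.4667, -0.0839, 0.1295]
eef_rot: [-0.002, -0.074, 0.997, 0.002]
contact_force: [0.1, -0.4, -6.6]
gripper_width: 0.0139
```

Emit:
{"fn": "carry_out", "kwargs": {"twist": [[0,0,0],[0,0,0]], "travel": [[0,0,0],[0,0,0]], "claw": [0,0]}}

```text
time_s: 20.1
tcp_pos: [0.4641, -0.0793, 0.1295]
eef_rot: [-0.003, -0.077, 0.997, 0.003]
contact_force: [0.3, -0.9, -6.2]
gripper_width: 0.0143
```

```bash
python3 - <<'E'
from lv import *
rep(.4622,-.0574,.095,8.8)
E
```

```text
q [-0.33  0.3  -0.54  0.73  0.   -0.48] t 20.1 yaw -171.18 w 0.014253308526939682 F [ 0.3 -0.9 -6.2] tau [-0.03 -0.03 -0.  ]
tcp [ 0.4641 -0.0793  0.1295] travel cm [-0.19  2.19 -3.45] twist [-0.33 -0.34] -0.02
```

Emit:
{"fn": "carry_out", "kwargs": {"twist": [[-0.3,-0.3,0],[0,0,0],[0,0,0],[0,0,0],[0,0,0]], "travel": [[-0.1,1.2,0],[-0.1,1,-0.8],[0,0,-1.5],[0,0,-0.8],[0,0,0]], "claw": [0,0,0,0,0]}}

```text
time_s: 20.6
tcp_pos: [0.4631, -0.057, 0.0967]
eef_rot: [0.001, -0.075, 0.997, -0.0]
contact_force: [-0.2, -0.1, -6.2]
gripper_width: 0.0141
```

```bash
python3 - <<'E'
from lv import *
rep(.4622,-.0574,.095,8.8)
for n,k in (("wrist","w9"),("scene","sc9"),("top","top9")): shot(n,k+".png")
f=np.load("pics/w9.npz");P=cloud(f["d"],f["K"],f["T"])
m=(P[...,2]>.08)&(P[...,2]<.125)&(abs(P[...,0]-.42)<.035)&(abs(P[...,1]+.06)<.035);q=P[m]
print("hub",len(q),np.median(q[:,2]),cv2.minEnclosingCircle((q[q[:,2]>.1][:,:2]*1000).astype(np.float32)))
f=np.load("pics/top9.npz");P=cloud(f["d"],f["K"],f["T"])
for x,y,nm in ((.4165,-.0645,"hub"),(.545,-.0445,"foot")):
    m=(P[...,2]>.085)&(P[...,2]<.125)&(np.hypot(P[...,0]-x,P[...,1]-y)<.03);q=P[m]
    if len(q): print("top",nm,len(q),np.median(q[:,2]),q[:,:2].min(0),q[:,:2].max(0))
a=cv2.resize(cv2.imread("pics/sc9.png")[110:240,210:380],(400,306),interpolation=2);b=cv2.resize(cv2.imread("pics/w9.png"),(400,300))
cv2.imwrite("pics/v9.png",np.hstack([a[:300],b]))
E
```

```text
q [-0.28  0.33 -0.6   0.64  0.   -0.43] t 20.6 yaw -171.39 w 0.01410144672385709 F [-0.2 -0.1 -6.2] tau [0.03 0.02 0.03]
tcp [ 0.4631 -0.057   0.0967] travel cm [-0.09 -0.04 -0.17] twist [0.   0.09] 0.19
hub 12132 0.11221514606230742 ((426.4757080078125, -56.26136016845703), 33.54875564575195)
```

View pics/v9.png

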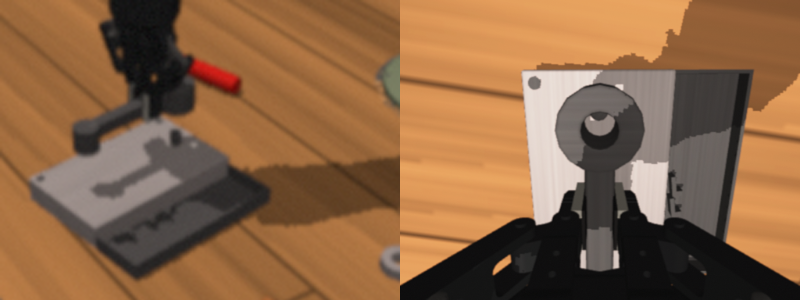

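The lever is held level over the plate, with the foot towards the clear end. The stud shows through the bore in the wrist view (600,122) and the chips lie in the pan. I'll measure the hub's offset from the stud line precisely.

```bash
cat > hb.py <<'E'
from h import *
def hub(n):
    f=np.load(f"pics/{n}.npz");P=cloud(f["d"],f["K"],f["T"])
    R2=R.from_euler("z",8.8,degrees=True).as_matrix(); o=np.array([.4857,-.0538,0])
    F=(P-o)@R2  # fixture frame
    z0=np.median(F[(np.abs(F[...,0]+70)<20)&(abs(F[...,1])<20)][...,2]) if 0 else None
    m=(F[...,2]>.08)&(F[...,2]<.125)&(abs(F[...,1])<.03)&(F[...,0]<-.058)&(F[...,0]>-.11);q=F[m]
    print("hub z",np.percentile(q[:,2],[5,50,95]).round(4)); q=q[q[:,2]>np.median(q[:,2])-.004]
    c,r=cv2.minEnclosingCircle((q[:,:2]*1000).astype(np.float32));print("hub centre in fixture mm",np.round(c,1),round(r,1))
    A=np.c_[q[:,:2],np.ones(len(q))];k=np.linalg.lstsq(A,q[:,2],rcond=None)[0];print("top slope deg",np.degrees(k[:2]).round(2))
    m=(F[...,2]>.08)&(F[...,2]<.125)&(abs(F[...,1])<.015)&(F[...,0]<-.035)&(F[...,0]>-.047);q=F[m];print("arm",len(q),(np.percentile(q[:,:2],2,axis=0)+np.percentile(q[:,:2],98,axis=0))*500,np.median(q[:,2]))
E
python3 - <<'E'
from hb import *
hub("w9")
f=np.load("pics/sc9.npz");P=cloud(f["d"],f["K"],f["T"]);R2=R.from_euler("z",8.8,degrees=True).as_matrix();F=(P-[.4857,-.0538,0])@R2
m=(F[...,2]>.075)&(F[...,2]<.118)&(abs(F[...,1])<.03)&(F[...,0]>.035)&(F[...,0]<.09);q=F[m];t=q[q[:,2]>np.percentile(q[:,2],97)-.004]
print("foot",len(q),"z",np.percentile(q[:,2],[3,97]).round(4),"top",cv2.minEnclosingCircle((t[:,:2]*1000).astype(np.float32)))
E
```

```text
hub z [0.0969 0.1123 0.1135]
hub centre in fixture mm [-69.    0.6] 21.9
top slope deg [-0.12 -0.09]
arm 1058 [-41.00375105   0.51073938] 0.11047619964003028
foot 206 z [0.0847 0.1134] top ((55.00644302368164, 2.3351082801818848), 20.531747817993164)
```

Emit:
{"fn": "carry_out", "kwargs": {"twist": [[0,0.1,0.2],[0,0,0],[0,0,0]], "travel": [[-0.09,-0.07,0],[0,0,0],[0,0,0]], "claw": [0,0,0]}}

```text
time_s: 21.05
tcp_pos: [0.4643, -0.0589, 0.0992]
eef_rot: [0.002, -0.076, 0.997, -0.001]
contact_force: [-0.1, -0.0, -6.1]
gripper_width: 0.0141
```

```bash
python3 - <<'E'
from hb import *
rep(.4622,-.0574,.0967,8.8)
shot("wrist","w10.png");hub("w10")
im,d,K,T=shot("top","top10.png");P=cloud(d,K,T)
E
```

```text
q [-0.28  0.33 -0.6   0.64 -0.   -0.44] t 21.05 yaw -171.23 w 0.014120473099684219 F [-0.1 -0.  -6.1] tau [0.03 0.03 0.01]
tcp [ 0.4643 -0.0589  0.0992] travel cm [-0.21  0.15 -0.25] twist [0.08 0.24] 0.03
hub z [0.0989 0.1147 0.1158]
hub centre in fixture mm [-68.3  -1.6] 21.9
top slope deg [-0.06 -0.17]
arm 1035 [-40.90824313  -1.6016661 ] 0.11290118921075303
```

Emit:
{"fn": "carry_out", "kwargs": {"twist": [[0.1,0.2,0],[0,0,0],[0,0,0],[0,0,0]], "travel": [[-0.19,0.13,-0.2],[0,0,0],[0,0,0],[0,0,0]], "claw": [0,0,0,0]}}

```text
time_s: 21.55
tcp_pos: [0.4621, -0.0574, 0.0971]
eef_rot: [0.0, -0.077, 0.997, 0.0]
contact_force: [-0.1, 0.5, -7.1]
gripper_width: 0.0139
```

```bash
python3 - <<'E'
from hb import *
rep(.4622,-.0574,.0967,8.8)
shot("wrist","w11.png");hub("w11")
E
```

```text
q [-0.28  0.33 -0.6   0.64  0.   -0.44] t 21.55 yaw -171.22 w 0.013926637726309237 F [-0.1  0.5 -7.1] tau [-0.02 -0.01 -0.04]
tcp [ 0.4621 -0.0574  0.0971] travel cm [ 0.01 -0.   -0.04] twist [-0.03  0.03] 0.02
hub z [0.0977 0.1128 0.1139]
hub centre in fixture mm [-69.9   0.3] 22.0
top slope deg [-0.17 -0.  ]
arm 1062 [-40.91662064   0.16292505] 0.11086107430239792
```

The hub is within about 0.3 mm of the stud axis and level. One last look at scraper, chips and stillness.

```bash
python3 - <<'E'
from hb import *
im,d,K,T=shot("top","top12.png");P=cloud(d,K,T)
p=P[200:265,115:165].reshape(-1,3);p=p[(p[:,2]>.05)&(p[:,2]<.07)];print("scraper",len(p),[np.round(v,1) for v in cv2.minAreaRect((p[:,:2]*1000).astype(np.float32))],np.median(p[:,2]))
print(np.abs(observe()["dq"]).max(),pose()[:3,3].round(4))
cv2.imwrite("pics/v12.png",cv2.resize(im[60:310,60:440,::-1],(760,500),interpolation=2))
E
```

```text
scraper 244 [array([419.5, 304.5]), array([78.8, 18.2]), np.float64(10.4)] 0.0591840528404417
0.0014635394236401466 [ 0.4622 -0.0574  0.0972]
```

View pics/v12.png

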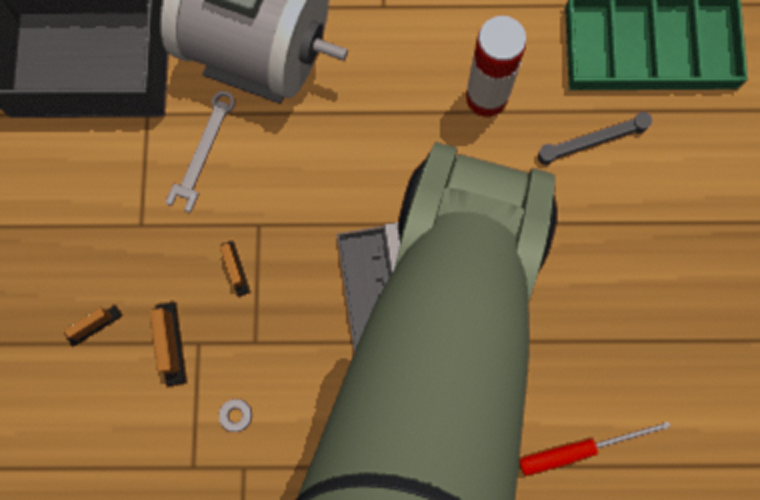

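The scraper stands upright at crop (168,343), the other things look unmoved and the arm is still. Handing in.

```bash
python3 -c "
from cell import *
print(hand_in())"
```

```text
the job is handed in; nothing more can be done
None
```

The job is handed in at about 21.6 s of robot time. The three chips are in the pan, the scraper stands on the bench, and the arm is holding the lever level over the stud.

- **Chips:** I wiped all three into the pan in one stroke with the large scraper. The pictures afterwards show them lying in the pan and the plate clear; the fingers stayed above them.
- **Scraper:** It is upright about 5 mm from where it started. Its top reads 59 mm high at (0.420, 0.305), well clear of the fixture.
- **Lever:** I gripped it within about 1 mm of the balance point, with close to zero wrist moment. The last check put the hub at (-69.9, 0.3) mm in the fixture frame, against (-70, 0) for the stud. Its slope is under 0.2°, and it is held about 32 mm above the stud tip.
- **Alignment:** The tool's turn is within 0.02° of the plate's. The arm was still, with joint speeds under 0.002 rad/s. The other things on the bench look unmoved in the final top picture.

**Disagreements and weak checks:**
- The top and wrist cameras differed by 1–2 mm on the hub and stud positions, so I used the wrist values.
- One correction drifted 2 mm and I fixed it.
- The foot was only roughly seen from the scene camera, before the last two small corrections: about (55, 2) mm from a poor circle fit, against (60, 0). Its place rests on the hub position and the arm's direction.

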